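# Line up the porcelain flasks on the bench shelf

## Robot

A 6-joint arm with a two-finger parallel gripper is mounted at the origin on the work surface. World frame = base frame: x ahead of the robot, y to its left, z up, the work surface at z = 0. Lengths are in m, angles in rad, forces in N, time in s.
With the tool pointing down it reaches from about 0.375 to 0.9 m from the base axis. Payload 3.1 kg.
Tool frame: the origin (TCP) lies between the finger pads; the fingertips stand 8 mm ahead of it and the grasp point (between the pads) lies 11 mm behind it; z points along the fingers, y is the line along which they close (so a half turn about z gives the same grasp; the last joint's range is limited). The gripper opens to 87 mm and grips with 3 to 60 N. Pads are 19 mm wide; open, the fingers measure 117 mm over their backs; the gripper's body (75 mm by 190 mm) begins 51 mm behind the grasp point.
Start: joints at [-1.488, 0.527, 1.433, -0, 1.181, -0.178], TCP at [0.162, -0.604, 0.231] pointing down, gripper open.
Joint ranges: [-3.08, 3.08], [-0.75, 2.2], [0.22, 2.44], [-1.43, 4.57], [0, 2.65], [-2.85, 2.85]. Speed limits (rad/s): [2.79, 2.79, 3.14, 3.14, 3.14, 3.14].

## Interface

Orientations are given as a unit quaternion [x, y, z, w].
In Python, from rig import robot gives the robot as it stands.
- The arm moves only by the tool move_arm, never from a script. Its argument "motion" is text: rows parted by semicolons, each of 5 numbers parted by spaces: the opening, from -1 (shut) to 1 (fully open), then the shift along the tool's x, y, z normalised to -1 to 1, where 1 is 0.2 m, then the turn about the tool's z normalised to -1 to 1, where 1 is pi rad. A call has 1 to 12 rows; each row is the pose to reach, as a shift and turn from the pose commanded when the call began, along the tool's axes at that moment, turning the shorter way round; what a row does not reach only later rows make up. A row lasts 1/12 s, in which the tool goes at most 41.7 mm and 7.16 degrees, less where a joint would pass 70% of its speed; a pose out of reach is approached as far as the arm can. A call with a number of a shift or a turn outside -1 to 1 is refused whole. A call with a gripper value outside its range is refused whole. The fingers move at their own pace and stop on an object; "newtons" is the grip in N (left out, the last holds). Time passes only in rows, so rows that repeat a pose let the fingers close. It gives the time, the measured TCP pose, the force, the opening and the grip force at its end, in the units of the state.
- robot.get_obs(): the state, without advancing time (a new reading comes with each control period).
- robot.camera(name): name is "side" or "top"; returns (picture, depth): 400x640x3 uint8, red, green, blue; 400x640 float32, m along the optical axis (not along the pixel's ray), 0 where there is no reading.
- robot.camera_model(name): a dict with "mtx" (3x3 intrinsics, pixels), "position" and "attitude" of the camera in the world. Camera axes: x right, y down, z forward; pixel columns grow to the right and rows downward; lengths in m; the calibration is good to about 2 mm. A picture is of the moment at which its call begins. camera_model takes no time and is no camera call.
- robot.hand_in(): hands the job in; it is judged then, once.
The state is a dict: "time": time; "q": joint angles; "joint_velocities": joint speeds; "joint_torque": joint torques, N m; "position": TCP position; "tool_rot": TCP orientation; "ft_force": force on the tool from outside, world axes, zero at the start; "moment": the same for the moment, N m; "grip_width": finger opening in m; "grip_force": force on a finger pad.
Only numpy, scipy, OpenCV 4.12 (cv2) and the standard library are available. Lean on these libraries where they do the work, as an engineer would, in place of code of your own. Each camera call takes 0.05 s, during which the arm holds its last target. There are 200 camera calls.

## Task

On the potter's bench, stand up the fallen middle-sized flask and put it and the short flask on the low wooden shelf with the tall one, making one neat row in order of height: tall, middle, short, running along the shelf towards the bowl. All three should stand upright midway between the shelf's front and back edges, flat sides square to the shelf, with a gap of about a finger's width (15 mm) between neighbours. The ware is fragile: set it down gently on the shelf rather than dropping it, and leave the tall flask, the bowl, the glaze jar and the brush pot where they are.

Things in the scene. Friction and masses are not known exactly. Their poses are not given: they have to be found in the camera images.
- shelf: Low wooden shelf fixed on the bench: board 100 mm deep (x), 400 mm long (y), top 50 mm above the bench; a lip along the far (+x) edge, 8 mm thick, rises 6 mm above the board. Origin: on the bench under the middle of the board; x across the depth away from the robot, y along the length, z up. The row's line is x = 0.
- tall_flask: White porcelain flask 170 mm high, 0.42 kg: flat-sided square body 54 x 54 x 138 mm, then a centred round neck 32 mm high, 24 mm thick, 30 mm at the lip. Origin: centre of the underside; z from base to mouth, x and y normal to the sides. Already stands near one end of the shelf, left or right, mid-depth and square to it.
- middle_flask: White porcelain flask 145 mm high, 0.35 kg: flat-sided square body 54 x 54 x 113 mm, then a centred round neck 32 mm high, 24 mm thick, 30 mm at the lip. Origin: centre of the underside; z from base to mouth, x and y normal to the sides. Starts lying on a side on the bench before the shelf, neck towards the robot's left (+y), origin 27 mm up.
- short_flask: White porcelain flask 120 mm high, 0.3 kg: flat-sided square body 54 x 54 x 88 mm, then a centred round neck 32 mm high, 24 mm thick, 30 mm at the lip. Origin: centre of the underside; z from base to mouth, x and y normal to the sides. It starts standing on the bench in front of the shelf, turned anyhow.
- bowl: Blue glazed bowl, 84 mm across the rim, 50 mm high, standing on the shelf near the other end from the tall flask. Origin: centre of its underside. Not to be moved.
- glaze_jar: Amber glass jar with a brass lid, 68 mm across, 85 mm high, on the bench beyond the shelf's left end. Origin: centre of its underside. Not to be moved.
- brush_pot: Terracotta pot of brushes, 72 mm across, 90 mm high, brushes up to about 180 mm, on the bench beyond the shelf's right end. Origin: centre of its underside. Not to be moved.
Not all that is in view belongs to the job. What is shaped like the short_flask but pink or purple is not meant.

How it is judged:
At the end, for the whole second after the job is handed in: All flasks rest upright (0.06 rad) on the shelf board, within 13 mm of its mid-depth line, sides square to it within 0.15 rad, in order tall, middle, short; neighbours 57-90 mm between centres, short over 110 mm from tall; tall flask moved under 20 mm, bowl under 25 mm (angle between each of tall_flask, middle_flask, short_flask's own z axis and vertical below 0.06 rad and linear speed of each of tall_flask, middle_flask, short_flask below 0.02 m/s and x of tall_flask in the frame of shelf between -0.013 and 0.013 m and z of tall_flask in the frame of shelf between 0.045 and 0.055 m and (angle between the x axis of tall_flask and the x axis of shelf, either way round below 0.15 rad or angle between the x axis of tall_flask and the y axis of shelf, either way round below 0.15 rad) and x of middle_flask in the frame of shelf between -0.013 and 0.013 m and z of middle_flask in the frame of shelf between 0.045 and 0.055 m and (angle between the x axis of middle_flask and the x axis of shelf, either way round below 0.15 rad or angle between the x axis of middle_flask and the y axis of shelf, either way round below 0.15 rad) and x of short_flask in the frame of shelf between -0.013 and 0.013 m and z of short_flask in the frame of shelf between 0.045 and 0.055 m and (angle between the x axis of short_flask and the x axis of shelf, either way round below 0.15 rad or angle between the x axis of short_flask and the y axis of shelf, either way round below 0.15 rad) and horizontal distance between tall_flask and middle_flask between 0.057 and 0.09 m and horizontal distance between middle_flask and short_flask between 0.057 and 0.09 m and horizontal distance between tall_flask and short_flask above 0.11 m and distance of tall_flask from where it was at the start of the episode below 0.02 m and distance of bowl from where it was at the start of the episode below 0.025 m); the robot touches nothing.
It fails at once if a flask is dropped on to the shelf: falls free of the fingers at over 0.45 m/s (a drop of some 15 mm or more) ((contact force between the fingers and middle_flask below 0.5 N and linear speed of middle_flask above 0.45 m/s and z of middle_flask in the frame of shelf above 0.051 m) or (contact force between the fingers and short_flask below 0.5 N and linear speed of short_flask above 0.45 m/s and z of short_flask in the frame of shelf above 0.051 m)).
It fails at once if the tall flask or the bowl is knocked over (tilted more than 0.3 rad) (angle between any of tall_flask, bowl's own z axis and vertical above 0.3 rad).
It fails at once if the glaze jar or the brush pot is moved more than 30 mm (distance of any of glaze_jar, brush_pot from where it was at the start of the episode above 0.03 m).
It also fails if it takes over 72 s, if anything falls off the work surface, if the arm or the gripper's body presses on something with over 40 N, if the wrist force passes 120 N, or if a joint passes its speed limit or range.

## Working session

There is one attempt and no reset: what is moved stays moved. The work goes in short steps, Python scripts to look and compute and a tool call to move; the robot and the scene stay as the last step left them, time stands still between calls to the robot, and variables do not carry over. Pictures are saved under pics/ and viewed, at most 10 in all, crops included, and the job is handed in when it is done.

Besides the shell and the picture viewer there is one more tool, called after "Call:" as name(argument=value, ...), one argument or row to a line, values as JSON. move_arm: Moves the arm, as the interface text tells. Its arguments: {"type":"object","properties":{"motion":{"type":"string"},"newtons":{"type":"number"}},"required":["motion"]}

```bash
mkdir -p pics; ls; cat > h.py <<'E'
import numpy as np,cv2
from scipy.spatial.transform import Rotation as R
from rig import robot
def cam(n):
    p,d=robot.camera(n); m=robot.camera_model(n)
    return p,d,m
def rot(a):
    a=np.array(a,float)
    return R.from_quat(a).as_matrix() if a.size==4 else a.reshape(3,3)
def cloud(d,m):
    K=np.array(m["mtx"]);v,u=np.mgrid[:d.shape[0],:d.shape[1]]
    P=np.stack([(u-K[0,2])/K[0,0]*d,(v-K[1,2])/K[1,1]*d,d],-1)
    return P@rot(m["attitude"]).T+np.array(m["position"])
E
python3 - <<'E'
from h import *
for n in("side","top"):
    p,d,m=cam(n);print(n,m);np.savez(n+"0.npz",p=p,d=d);cv2.imwrite(f"pics/{n}0.png",p[:,:,::-1])
o=robot.get_obs();print(o)
E
```

```text
pics
side {'mtx': array([[399.45183008,   0.        , 315.69686841],
       [  0.        , 399.45183008, 199.97163375],
       [  0.        ,   0.        ,   1.        ]]), 'position': array([0.05262675, 0.9986844 , 0.69677642]), 'attitude': array([-0.1852462 ,  0.8408203 , -0.49845395,  0.10123597])}
top {'mtx': array([[501.07189213,   0.        , 323.74375449],
       [  0.        , 501.07189213, 194.4350956 ],
       [  0.        ,   0.        ,   1.        ]]), 'position': array([ 1.57299520e-01, -9.34268387e-04,  1.64782492e+00]), 'attitude': array([ 0.70962916, -0.69607259,  0.07675083, -0.0775803 ])}
{'time': 0.1, 'q': array([-1.48749470e+00,  5.28356136e-01,  1.43376209e+00, -1.31591371e-05,
        1.18138713e+00, -1.78468903e-01]), 'joint_velocities': array([-0.0008406 , -0.00069406, -0.00207959, -0.00121126, -0.00035963,
        0.00142068]), 'joint_torque': array([ 2.63590146e-04, -4.40984273e+01, -1.77151805e+01,  6.35345606e-02,
        5.33855532e-02, -5.36168886e-05]), 'position': array([ 0.16173459, -0.60305497,  0.22968379]), 'tool_rot': array([ 9.91445964e-01,  1.30514310e-01,  3.94116798e-05, -9.55555669e-04]), 'ft_force': array([-0.43152747,  0.65183623, -0.14457578]), 'moment': array([ 0.00177309, -0.04701121,  0.01350934]), 'grip_force': 0.0, 'grip_width': 0.0872268445607604}
```

View pics/top0.png

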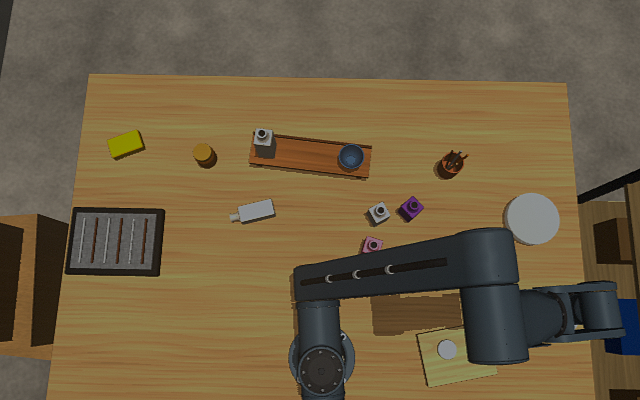

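View pics/side0.png

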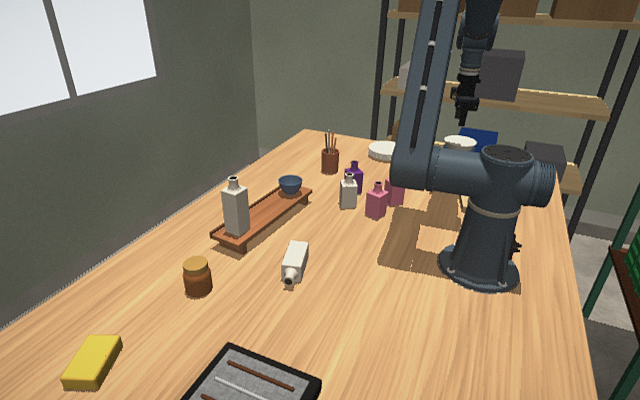

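The top view shows the tall flask at (263,140), the bowl at (350,157), the fallen middle flask at (252,211), and three pieces shaped like the short flask: white (378,213), purple (411,208) and pink (373,245). The white one is meant, because purple and pink are ruled out. I'll confirm that in a crop and measure.

```bash
cat > meas.py <<'E'
from h import *
def blob(P,mask,zlo,zhi):
    k=mask&(P[...,2]>zlo)&(P[...,2]<zhi); q=P[k]
    (c,s,a)=cv2.minAreaRect(q[:,:2].astype(np.float32)*1000)
    return len(q),np.round(c,1),np.round(s,1),round(a,1),np.round(np.median(q[:,2])*1000,1)
def win(p,x0,x1,y0,y1):
    m=np.zeros(p.shape[:2],bool);m[y0:y1,x0:x1]=1;return m
E
python3 - <<'E'
from meas import *
z=np.load("top0.npz");p,d=z["p"],z["d"];P=cloud(d,robot.camera_model("top"))
z2=np.load("side0.npz");p2,d2=z2["p"],z2["d"];P2=cloud(d2,robot.camera_model("side"))
c=cv2.resize(p[115:265,220:430],None,fx=3.6,fy=3.6,interpolation=cv2.INTER_CUBIC);cv2.imwrite("pics/crop.png",c[:,:,::-1])
def lab(n,P,w,a,b):
    try: print(n,*blob(P,w,a,b))
    except Exception as e: print(n,e)
lab("bench z",P,win(p,200,240,180,200),-1,1)
lab("shelf board",P,win(p,235,380,125,185),.043,.053)
lab("lip",P,win(p,235,380,125,185),.0535,.062)
lab("tall body top",P,win(p,245,285,120,165),.18,.195); lab("tall neck",P,win(p,245,285,120,165),.21,.23)
lab("bowl",P,win(p,330,368,140,175),.08,.11)
lab("mid body top",P,win(p,235,280,195,225),.047,.06); lab("mid all",P,win(p,222,280,195,228),.012,.06);lab("mid neck",P,win(p,222,240,195,228),.03,.044)
lab("short sh",P,win(p,363,393,198,226),.08,.095); lab("short neck",P,win(p,363,393,198,226),.112,.13); lab("short all",P,win(p,363,393,198,226),.012,.13)
lab("purple",P,win(p,399,425,193,222),.08,.13);lab("pink",P,win(p,358,387,232,258),.08,.13)
lab("jar",P,win(p,190,220,138,172),.075,.1);lab("pot",P,win(p,430,475,140,185),.07,.1)
print("side")
lab("mid",P2,win(p2,275,312,238,292),.015,.06);lab("midtop",P2,win(p2,275,312,238,292),.048,.06)
lab("tallneck",P2,win(p2,215,255,172,240),.21,.23);lab("short",P2,win(p2,336,360,170,212),.012,.13)
lab("shelf",P2,win(p2,205,315,180,252),.044,.053)
E
```

```text
bench z 798 [534.1 357.2] [ 70.8 135.4] 1.9 1.5
shelf board 1857 [648.8  53.6] [400.  111.9] 83.9 49.8
lip 981 [647.2  53.8] [397.9 111.1] 83.8 55.9
tall body top 195 [658.4 195. ] [55.4 56.3] 85.8 188.9
tall neck 73 [658.9 194.3] [28.1 26.7] 3.6 221.4
bowl 200 [629.4 -81.1] [83.6 77.5] 0.2 97.1
mid body top 512 [455.9 225.4] [ 55.8 114.6] 13.7 54.7
mid all 687 [452.4 247.6] [ 75.  165.9] 3.3 53.0
mid neck 60 [436.5 295.7] [27.9 29.6] 17.6 39.5
short sh 193 [ 450.1 -170.7] [53.9 55.6] 29.4 89.0
short neck 68 [ 450.2 -171.2] [26.3 25.9] 0.6 122.1
short all 373 [ 457.  -170.1] [70.2 61.3] 24.7 89.2
purple 284 [ 469.  -275.6] [53.5 54.4] 42.7 90.2
pink 243 [ 342.7 -149.6] [53.2 54.1] 72.1 93.0
jar 266 [638.7 404.7] [59. 58.] 17.7 85.9
pot 177 [ 617.9 -409.4] [70.6 70.6] 74.0 85.7
side
mid 907 [451.1 239.1] [ 54.8 147.5] 15.1 53.8
midtop 548 [455.2 224.1] [ 54.8 116.4] 15.1 55.6
tallneck 74 [658.9 192.1] [28.8 28.3] 63.8 221.5
short 636 [ 460.1 -213.2] [ 65.4 158.2] 13.1 70.7
shelf 1200 [638.2  77.6] [287.4 384.9] 23.5 51.7
```

View pics/crop.png

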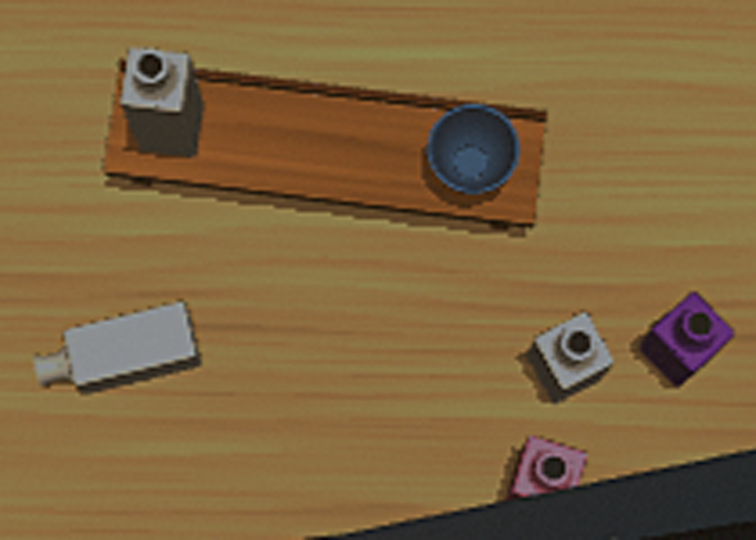

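The crop confirms that the short flask is the white piece at crop (573,352). The purple one at (690,330) and the pink one at (552,468) are decoys. The middle flask lies with its neck at the left (50,368). I'll write a helper for converting moves and start towards the middle flask.

```bash
cat > go.py <<'E'
# usage: go.py x y z toolx_yaw_deg  (mm) -> normalised shift/turn from the present pose
import sys
from h import *
o=robot.get_obs();T=rot(o["tool_rot"]);x,y,z,a=map(float,sys.argv[1:5])
d=T.T@(np.array([x,y,z])/1000-o["position"]);yaw=np.degrees(np.arctan2(T[1,0],T[0,0]))
t=-((a-yaw+180)%360-180)/180
print("t",round(o["time"],2),"pos",np.round(o["position"]*1000,1),"yaw",round(yaw,2),"ft",np.round(o["ft_force"],1),"grip",round(o["grip_width"]*1000,1),round(o["grip_force"],1))
print("shift",np.round(d/.2,3),"turn",round(t,4))
E
```

Call:
move_arm(
  motion="1 0.95 -0.79 0 -0.5;1 0.95 -0.79 0 -0.5;1 0.95 -0.79 0 -0.5;1 0.95 -0.79 0 -0.5;1 0.95 -0.79 0 -0.5;1 0.95 -0.79 0 -0.5;1 0.95 -0.79 0 -0.5;1 0.95 -0.79 0 -0.5;1 0.95 -0.79 0 -0.5;1 0.95 -0.79 0 -0.5;1 0.95 -0.79 0 -0.5;1 0.95 -0.79 0 -0.5",
  newtons=10,
)

```text
time: 1.1
position: [0.3044, -0.4015, 0.2302]
tool_rot: [0.634, 0.773, 0.0, -0.0]
ft_force: [0.4, 0.0, 0.2]
grip_width: 0.0871
grip_force: 0.0
```

```bash
python3 go.py 450 -20 230 105;python3 go.py 450 100 230 105
```

```text
t 1.1 pos [ 304.4 -401.5  230.2] yaw 101.31 ft [0.4 0.  0.2] grip 87.1 0.0
shift [1.727 1.088 0.002] turn -0.0205
t 1.1 pos [ 304.4 -401.5  230.2] yaw 101.31 ft [0.4 0.  0.2] grip 87.1 0.0
shift [2.316 1.206 0.003] turn -0.0205
```

Call:
move_arm(
  motion="1 1 0.9 0 -0.02;1 1 0.9 0 -0.02;1 1 0.9 0 -0.02;1 1 0.9 0 -0.02;1 1 0.9 0 -0.02;1 1 0.9 0 -0.02;1 1 0.9 0 -0.02",
)

```text
time: 1.68
position: [0.4441, -0.1672, 0.2303]
tool_rot: [0.611, 0.792, 0.001, -0.001]
ft_force: [-0.7, -1.3, -0.5]
grip_width: 0.0873
grip_force: 0.0
```

Call:
move_arm(
  motion="1 1 0.27 0 0;1 1 0.27 0 0;1 1 0.27 0 0;1 1 0.27 0 0;1 1 0.27 0 0;1 1 0.27 0 0",
)

```text
time: 2.18
position: [0.4432, 0.0424, 0.2302]
tool_rot: [0.609, 0.793, 0.001, -0.002]
ft_force: [0.5, 0.6, -0.5]
grip_width: 0.0868
grip_force: 0.0
```

Call:
move_arm(
  motion="1 1 0.2 0 0;1 1 0.2 0 0;1 1 0.2 0 0;1 1 0.2 0 0;1 1 0.2 0 0;1 1 0.2 0 0",
)

```text
time: 2.68
position: [0.4332, 0.2448, 0.2306]
tool_rot: [0.61, 0.793, 0.002, -0.001]
ft_force: [0.1, 0.1, 0.5]
grip_width: 0.087
grip_force: 0.0
```

```bash
python3 go.py 444.8 264.9 90 105
```

```text
t 2.68 pos [433.2 244.8 230.6] yaw 104.89 ft [0.1 0.1 0.5] grip 87.0 0.0
shift [0.08  0.081 0.703] turn -0.0006
```

Call:
move_arm(
  motion="1 0.08 0.08 0 0;1 0.08 0.08 0.2 0;1 0.08 0.08 0.4 0;1 0.08 0.08 0.6 0;1 0.08 0.08 0.75 0;1 0.08 0.08 0.85 0;1 0.08 0.08 0.85 0;1 0.08 0.08 0.85 0",
)

```text
time: 3.35
position: [0.4447, 0.2579, 0.0597]
tool_rot: [0.612, 0.791, -0.001, -0.001]
ft_force: [0.7, 0.9, 0.5]
grip_width: 0.0873
grip_force: 0.0
```

```bash
python3 go.py 444.8 264.9 16 105; python3 - <<'E'
from meas import *
p,d,m=cam("side");cv2.imwrite("pics/s1.png",cv2.resize(p[150:320,180:420],None,fx=3,fy=3)[:,:,::-1])
E
```

```text
t 3.35 pos [444.7 257.9  59.7] yaw 104.5 ft [0.7 0.9 0.5] grip 87.3 0.0
shift [0.034 0.01  0.218] turn -0.0028
```

View pics/s1.png

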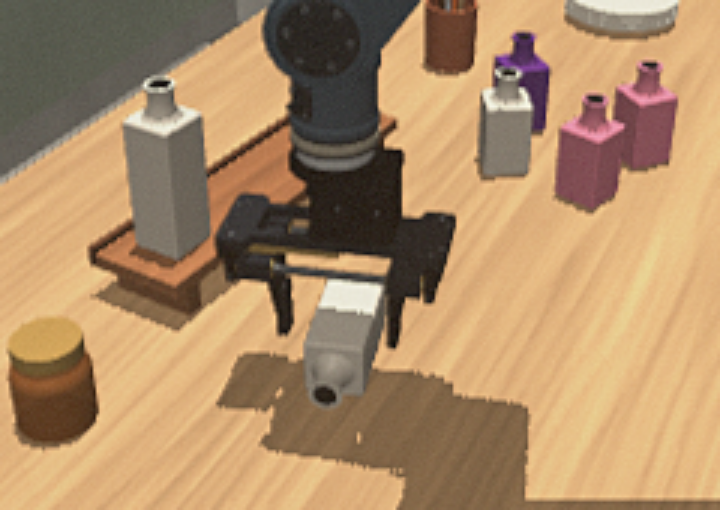

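The open fingers straddle the fallen flask at crop (345,330), with the shelf well clear. I'll go down and close.

Call:
move_arm(
  motion="1 0.03 0.01 0.1 0;1 0.03 0.01 0.19 0;1 0.03 0.01 0.217 0;1 0.03 0.01 0.217 0;-1 0.03 0.01 0.217 0;-1 0.03 0.01 0.217 0;-1 0.03 0.01 0.217 0;-1 0.03 0.01 0.217 0;-1 0.03 0.01 0.217 0;-1 0.03 0.01 0.217 0;-1 0.03 0.01 0.217 0;-1 0.03 0.01 0.217 0",
  newtons=10,
)

```text
time: 4.4
position: [0.4453, 0.2652, 0.0175]
tool_rot: [0.612, 0.791, -0.0, -0.0]
ft_force: [-1.2, 0.2, 4.8]
grip_width: 0.054
grip_force: 10.0
```

```bash
python3 go.py 444.8 264.9 16 105
```

```text
t 4.4 pos [445.3 265.2  17.5] yaw 104.54 ft [-1.2  0.2  4.8] grip 54.0 10.0
shift [-0.001 -0.003  0.007] turn -0.0026
```

The grip holds. Next I'll swing the flask up about its base edge, in two half arcs.

Call:
move_arm(
  motion="-1 -0.01 0 -0.031 0;-1 -0.022 0 -0.063 0;-1 -0.036 0 -0.093 0;-1 -0.052 0 -0.122 0;-1 -0.07 0 -0.15 0;-1 -0.089 0 -0.177 0;-1 -0.11 0 -0.203 0;-1 -0.133 0 -0.227 0;-1 -0.158 0 -0.249 0;-1 -0.184 0 -0.27 0;-1 -0.211 0 -0.289 0;-1 -0.239 0 -0.307 0",
)

```text
time: 5.4
position: [0.4577, 0.2184, 0.0789]
tool_rot: [0.612, 0.791, -0.0, -0.0]
ft_force: [-0.0, 0.2, -4.1]
grip_width: 0.0541
grip_force: 10.0
```

```bash
python3 go.py 444.8 264.9 16 105; python3 - <<'E'
from meas import *
p,d,m=cam("side");cv2.imwrite("pics/s2.png",cv2.resize(p[150:320,180:420],None,fx=3,fy=3)[:,:,::-1])
E
```

```text
t 5.4 pos [457.7 218.4  78.9] yaw 104.54 ft [-0.   0.2 -4.1] grip 54.1 10.0
shift [ 0.241 -0.004  0.315] turn -0.0026
```

View pics/s2.png

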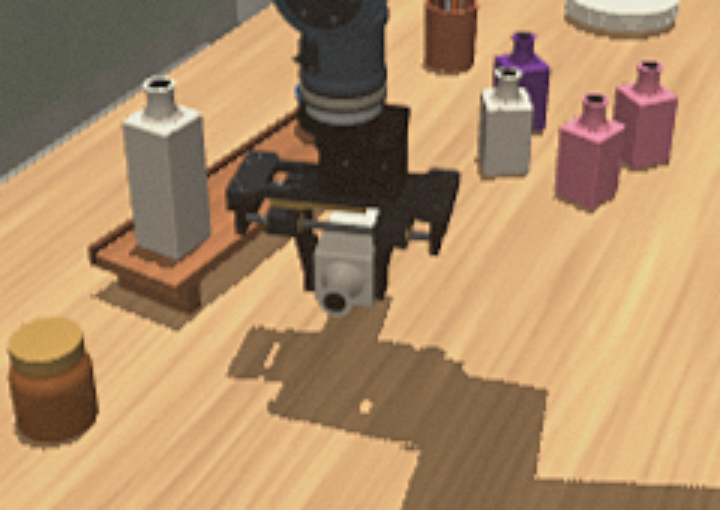

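The flask didn't pivot. It is held level in the air at crop (350,270), because 10 N is too tight. I'll set it back down, slacken the grip to 4 N and try again.

Call:
move_arm(
  motion="-1 0 0 0.1 0;-1 0 0 0.2 0;-1 0 0 0.27 0;-1 0 0 0.3 0;-1 0 0 0.305 0;-1 0 0 0.305 0",
)

```text
time: 5.95
position: [0.4577, 0.219, 0.0175]
tool_rot: [0.612, 0.791, -0.0, -0.0]
ft_force: [0.6, 0.1, -3.3]
grip_width: 0.0538
grip_force: 10.0
```

Call:
move_arm(
  motion="-1 0 0 0 0;-1 0 0 0 0;-1 -0.005 0 -0.016 0;-1 -0.01 0 -0.031 0;-1 -0.016 0 -0.047 0;-1 -0.022 0 -0.063 0;-1 -0.029 0 -0.078 0;-1 -0.036 0 -0.093 0;-1 -0.044 0 -0.107 0;-1 -0.052 0 -0.122 0;-1 -0.052 0 -0.122 0",
  newtons=4,
)

```text
time: 6.87
position: [0.4606, 0.2086, 0.0426]
tool_rot: [0.612, 0.791, 0.0, 0.0]
ft_force: [0.7, 0.5, -0.6]
grip_width: 0.0539
grip_force: 4.0
```

```bash
python3 go.py 444.8 264.9 16 105; python3 - <<'E'
from meas import *
p,d,m=cam("side");P=cloud(d,m);cv2.imwrite("pics/s3.png",cv2.resize(p[150:320,180:420],None,fx=3,fy=3)[:,:,::-1])
E
```

```text
t 6.87 pos [460.6 208.6  42.6] yaw 104.53 ft [ 0.7  0.5 -0.6] grip 53.9 4.0
shift [ 0.292 -0.006  0.133] turn -0.0026
```

View pics/s3.png

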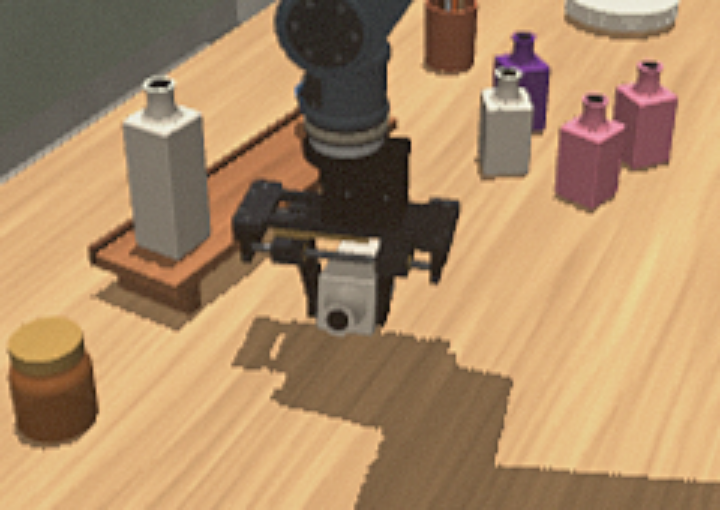

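The flask is still in the fingers at crop (345,290), with its tilt unclear. I'll use depth data to get the tilt.

```bash
cat > tilt.py <<'E'
# s = along row of tool x from TCP, side+top camera; finds white-ish points near the TCP
from meas import *
o=robot.get_obs();T=rot(o["tool_rot"]);c=o["position"]
for n in("side","top"):
    p,d,m=cam(n);P=cloud(d,m);q=(P-c)
    s=q@T[:,0];w=q@T[:,1];z=P[...,2]
    hsv=cv2.cvtColor(p,cv2.COLOR_RGB2HSV)
    k=(abs(w)<.024)&(abs(s)<.16)&(z>.006)&(z<c[2]+.09)&(hsv[...,1]<45)&(hsv[...,2]>75)&(d>0)
    print(n,k.sum())
    for a in np.arange(-.15,.15,.015):
        j=k&(s>=a)&(s<a+.015)
        if j.sum()>3: print(int(a*1000),j.sum(),"z",np.round(np.percentile(z[j],[5,50,95])*1000),"w",np.round(np.median(w[j])*1000))
E
python3 tilt.py
```

```text
side 313
-90 10 z [59. 60. 61.] w -5.0
-75 19 z [61. 63. 65.] w 6.0
-60 5 z [66. 68. 68.] w 14.0
-45 5 z [71. 71. 72.] w 5.0
-30 19 z [73. 75. 77.] w -6.0
-15 22 z [77. 79. 81.] w 2.0
0 131 z [48. 72. 81.] w -4.0
14 60 z [ 33.  60. 123.] w -8.0
29 32 z [ 55.  70. 124.] w 1.0
44 10 z [51. 54. 66.] w -7.0
top 294
-105 40 z [51. 56. 59.] w -0.0
-90 68 z [50. 59. 64.] w -1.0
-75 67 z [56. 62. 66.] w -1.0
-60 67 z [60. 66. 72.] w -1.0
-45 52 z [63. 69. 75.] w -1.0
```

The top face slopes by 15°, so at 4 N the flask pivots as planned. I'll carry on along the arc.

Call:
move_arm(
  motion="-1 -0.018 0 -0.028 0;-1 -0.037 0 -0.055 0;-1 -0.058 0 -0.081 0;-1 -0.081 0 -0.105 0;-1 -0.106 0 -0.127 0;-1 -0.132 0 -0.148 0;-1 -0.159 0 -0.167 0;-1 -0.187 0 -0.185 0;-1 -0.187 0 -0.185 0",
)

```text
time: 7.77
position: [0.4702, 0.1717, 0.0798]
tool_rot: [0.612, 0.791, 0.0, 0.0]
ft_force: [-1.3, -0.2, 1.0]
grip_width: 0.054
grip_force: 4.0
```

```bash
python3 tilt.py|cut -c1-60
```

```text
side 248
-45 6 z [14. 18. 22.] w -13.0
-30 5 z [29. 29. 36.] w -8.0
-15 31 z [ 44. 112. 115.] w 1.0
0 46 z [ 60. 106. 113.] w -16.0
14 113 z [ 74.  85. 128.] w 0.0
29 46 z [ 82. 116. 151.] w 5.0
top 20
-90 12 z [38. 45. 50.] w 1.0
-60 4 z [68. 70. 75.] w 24.0
```

It stands at 45°. Now the second half.

Call:
move_arm(
  motion="-1 -0.03 0 -0.015 0;-1 -0.06 0 -0.029 0;-1 -0.091 0 -0.04 0;-1 -0.123 0 -0.05 0;-1 -0.155 0 -0.057 0;-1 -0.188 0 -0.062 0;-1 -0.221 0 -0.065 0;-1 -0.254 0 -0.066 0;-1 -0.287 0 -0.064 0;-1 -0.321 0 -0.061 0;-1 -0.353 0 -0.055 0;-1 -0.386 0 -0.048 0",
)

```text
time: 8.87
position: [0.4893, 0.0971, 0.0884]
tool_rot: [0.612, 0.791, 0.0, 0.0]
ft_force: [0.5, 0.0, 0.9]
grip_width: 0.054
grip_force: 4.0
```

```bash
python3 tilt.py|cut -c1-60;python3 go.py 444.8 264.9 16 105; 
```

```text
side 444
-15 13 z [116. 117. 122.] w -16.0
0 83 z [115. 125. 147.] w -3.0
14 339 z [ 11.  77. 117.] w 1.0
29 9 z [104. 169. 170.] w -4.0
top 0
t 8.97 pos [489.5  96.7  88.2] yaw 104.5 ft [-0.  -2.6  1.4] grip 54.1 4.0
shift [ 0.87  -0.006  0.36 ] turn -0.0028
```

Upright. I'll let it settle by opening a little, then regrip more firmly.

Call:
move_arm(
  motion="0.6 0 0 0 0;0.6 0 0 0 0;0.6 0 0 0 0;0.6 0 0 0 0;0.6 0 0 0 0;0.6 0 0 0 0",
)

```text
time: 9.47
position: [0.4889, 0.0983, 0.0885]
tool_rot: [0.612, 0.791, -0.0, -0.0]
ft_force: [0.2, 0.4, 0.6]
grip_width: 0.0691
grip_force: 0.0
```

```bash
cat > face.py <<'E'
from meas import *
import sys
zlo,zhi=map(float,sys.argv[1:3])
o=robot.get_obs();T=rot(o["tool_rot"]);c=o["position"]
p,d,m=cam("side");P=cloud(d,m);q=P-c;s=q@T[:,0];w=q@T[:,1];z=P[...,2]
k=(s>.01)&(s<.045)&(abs(w)<.022)&(z>zlo/1000)&(z<zhi/1000)
A=np.c_[w[k],z[k]-.09,np.ones(k.sum())];f=np.linalg.lstsq(A,s[k],rcond=None)[0]
r=s[k]-A@f
print(k.sum(),"+s face offset mm",f[2]*1000,"yaw slope deg",np.degrees(f[0]),"tilt deg",np.degrees(f[1]),"res",r.std()*1000,"minz",z[k].min())
E
python3 face.py 8 75
```

```text
270 +s face offset mm 22.4781651122343 yaw slope deg 0.5195713331804066 tilt deg 1.104639064151682 res 1.8239355673550264 minz 0.008386563403840697
```

Call:
move_arm(
  motion="0.6 -0.02 0 0 0;0.6 -0.02 0 0 0;-1 -0.02 0 0 0;-1 -0.02 0 0 0;-1 -0.02 0 0 0;-1 -0.02 0 0 0;-1 -0.02 0 0 0;-1 -0.02 0 -0.1 0;-1 -0.02 0 -0.25 0.05;-1 -0.02 0 -0.4 0.114;-1 -0.02 0 -0.48 0.114;-1 -0.02 0 -0.48 0.114",
  newtons=20,
)

```text
time: 10.52
position: [0.4922, 0.0942, 0.1875]
tool_rot: [0.744, 0.669, 0.003, 0.002]
ft_force: [1.8, 1.2, -3.3]
grip_width: 0.054
grip_force: 20.0
```

```bash
python3 face.py 100 165; python3 go.py 651.4 126 184 83.9
```

```text
255 +s face offset mm 25.818822861463257 yaw slope deg 0.45308981621262984 tilt deg 0.1963420266309739 res 1.5199940753518573 minz 0.10161896049731023
t 10.57 pos [490.8  94.2 185.6] yaw 84.16 ft [-0.6 -0.  -3.4] grip 53.7 20.0
shift [0.24  0.783 0.011] turn 0.0015
```

Call:
move_arm(
  motion="-1 0.05 0.17 0 0.001;-1 0.1 0.34 0 0.001;-1 0.15 0.51 0 0.001;-1 0.2 0.65 0 0.001;-1 0.24 0.783 0 0.001;-1 0.24 0.783 0 0.001;-1 0.24 0.783 0 0.001;-1 0.24 0.783 0.06 0.001;-1 0.24 0.783 0.12 0.001;-1 0.24 0.783 0.15 0.001;-1 0.24 0.783 0.15 0.001",
)

```text
time: 11.48
position: [0.6476, 0.1253, 0.1512]
tool_rot: [0.744, 0.668, -0.003, -0.002]
ft_force: [-0.5, 0.3, -4.2]
grip_width: 0.0538
grip_force: 20.0
```

```bash
python3 go.py 651.4 126 139.5 83.9; python3 - <<'E'
from meas import *
o=robot.get_obs();c=o["position"];p,d,m=cam("side");P=cloud(d,m)
e=np.array([.106,.994]);s=(P[...,:2]-[.6587,.1946])@e;x=(P[...,:2]-[.6587,.1946])@[.994,-.106];z=P[...,2]
k=(abs(x)<.04)&(s>-.11)&(s<-.025)&(z>.056)&(z<.12);print(k.sum(),np.percentile(s[k],[5,50,95]),np.percentile(x[k],[2,98]))
k=(abs(x)<.02)&(s>.01)&(s<.05)&(z>.06)&(z<.18);print("tall +face",k.sum(),np.median(s[k]))
cv2.imwrite("pics/s4.png",cv2.resize(p[120:290,180:420],None,fx=3,fy=3)[:,:,::-1])
E
```

```text
t 11.48 pos [647.6 125.3 151.2] yaw 83.86 ft [-0.5  0.3 -4.2] grip 53.8 20.0
shift [0.005 0.019 0.058] turn -0.0002
254 [-0.09159284 -0.0559696  -0.04203023] [-0.03253341 -0.01179322]
tall +face 394 0.024850592202758967
```

View pics/s4.png

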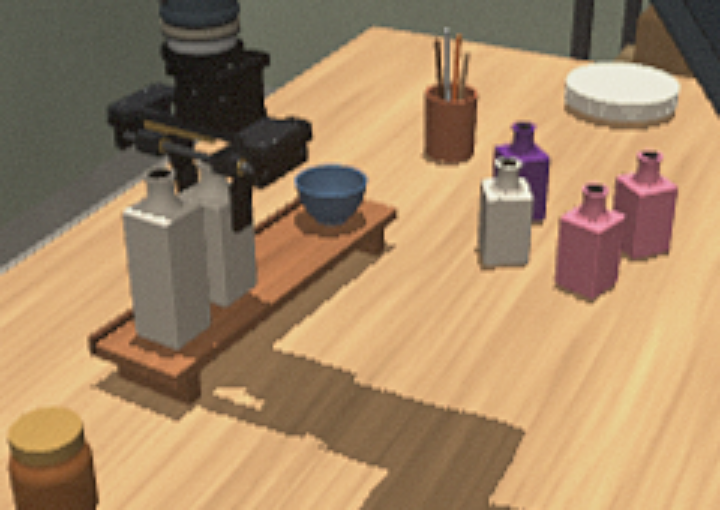

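The middle flask hangs upright beside the tall one, at crop (228,240). I'll lower it gently to contact.

Call:
move_arm(
  motion="-1 0.004 0.018 0.01 0;-1 0.004 0.018 0.02 0;-1 0.004 0.018 0.03 0;-1 0.004 0.018 0.038 0;-1 0.004 0.018 0.045 0;-1 0.004 0.018 0.05 0;-1 0.004 0.018 0.053 0;-1 0.004 0.018 0.056 0;-1 0.004 0.018 0.056 0",
)

```text
time: 12.28
position: [0.6544, 0.126, 0.1433]
tool_rot: [0.744, 0.668, -0.0, -0.0]
ft_force: [-0.7, -0.4, -3.6]
grip_width: 0.054
grip_force: 20.0
```

```bash
python3 go.py 651.4 126 139.5 83.9
```

```text
t 12.28 pos [654.4 126.  143.3] yaw 83.85 ft [-0.7 -0.4 -3.6] grip 54.0 20.0
shift [-0.001 -0.015  0.019] turn -0.0003
```

Call:
move_arm(
  motion="-1 0 -0.015 0 0;-1 0 -0.015 0.006 0;-1 0 -0.015 0.012 0;-1 0 -0.015 0.016 0;-1 0 -0.015 0.02 0;-1 0 -0.015 0.023 0;-1 0 -0.015 0.023 0",
)

```text
time: 12.87
position: [0.6515, 0.1263, 0.1387]
tool_rot: [0.744, 0.668, -0.0, 0.0]
ft_force: [0.1, -1.2, -4.0]
grip_width: 0.0538
grip_force: 20.0
```

```bash
python3 go.py 651.4 126 139.5 83.9
```

```text
t 12.87 pos [651.5 126.3 138.7] yaw 83.84 ft [ 0.1 -1.2 -4. ] grip 53.8 20.0
shift [-0.001 -0.    -0.004] turn -0.0003
```

Call:
move_arm(
  motion="-1 0 0 0.004 0;-1 0 0 0.007 0;-1 0 0 0.01 0;-1 0 0 0.01 0",
)

```text
time: 13.2
position: [0.6516, 0.1262, 0.1386]
tool_rot: [0.744, 0.668, 0.0, 0.0]
ft_force: [-2.4, -0.5, 6.1]
grip_width: 0.054
grip_force: 20.0
```

Contact made. I'll release and rise straight up.

Call:
move_arm(
  motion="0 0 0 0 0;0.5 0 0 0 0;1 0 0 0 0;1 0 0 0 0;1 0 0 0 0;1 0 0 0 0;1 0 0 -0.1 0;1 0 0 -0.3 0;1 0 0 -0.5 0;1 0 0 -0.7 0;1 0 0 -0.7 0",
)

```text
time: 14.12
position: [0.6566, 0.1266, 0.2867]
tool_rot: [0.744, 0.668, 0.007, 0.006]
ft_force: [1.9, -0.8, 0.9]
grip_width: 0.0867
grip_force: 0.0
```

```bash
python3 go.py 520 -60 270 60;
```

```text
t 14.12 pos [656.6 126.6 286.7] yaw 83.86 ft [ 1.9 -0.8  0.9] grip 86.7 0.0
shift [-1.001 -0.58   0.07 ] turn 0.1325
```

Call:
move_arm(
  motion="1 -0.2 0 0 0;1 -0.4 -0.1 0 0;1 -0.6 -0.3 0 -0.05;1 -0.8 -0.5 0 -0.1;1 -1 -0.6 0 -0.15;1 -1 -0.7 0 -0.2;1 -1 -0.8 0 -0.2;1 -1 -0.8 0 -0.2;1 -1 -0.8 0 -0.2",
)

```text
time: 14.87
position: [0.4698, -0.0557, 0.2769]
tool_rot: [0.502, 0.865, 0.0, 0.0]
ft_force: [0.9, 0.3, 0.1]
grip_width: 0.0869
grip_force: 0.0
```

```bash
python3 go.py 450.1 -170.9 140 119.4;python3 - <<'E'
from meas import *
p,d,m=cam("top");P=cloud(d,m);cv2.imwrite("pics/t2.png",p[100:300,200:480,::-1])
hsv=cv2.cvtColor(p,cv2.COLOR_RGB2HSV)
for n,w,a,b in(("tall",win(p,245,285,120,165),.18,.195),("mid",win(p,255,300,120,175),.155,.17),("midneck",win(p,255,300,120,175),.188,.2),("bowl",win(p,330,368,140,175),.08,.11),("short",win(p,363,393,198,226),.08,.095)):
    try:print(n,*blob(P,w,a,b))
    except Exception as e:print(n,"none")
k=(hsv[...,0]>150)&(hsv[...,1]>60)&(P[...,2]>.08)&(P[...,2]<.13)&(P[...,0]<.5)
nl,l,st,ce=cv2.connectedComponentsWithStats(k.astype(np.uint8))
for i in range(1,nl):
    if st[i,4]>20: print("pink",np.median(P[l==i],0),ce[i])
E
```

```text
t 14.87 pos [469.8 -55.7 276.9] yaw 119.69 ft [0.9 0.3 0.1] grip 86.9 0.0
shift [-0.452 -0.371  0.684] turn 0.0016
tall 202 [655.9 174.4] [95.3 54.4] 84.2 189.3
mid 219 [653.1 159.3] [117.4  55.2] 85.2 164.2
midneck 196 [656.4 167.8] [106.6  52. ] 84.2 193.1
bowl 12 [667.  -94.2] [27.5  8.5] 76.2 103.4
short 155 [ 450.6 -171.1] [53.1 55.3] 30.8 88.3
pink [ 0.34190603 -0.14560146  0.09004282] [371.7715736  245.51269036]
pink [ 0.30985036 -0.25791851  0.09064393] [407.96875    256.54166667]
```

Call:
move_arm(
  motion="1 -0.2 -0.18 0 0;1 -0.4 -0.33 0 0;1 -0.452 -0.371 0 0;1 -0.452 -0.371 0.1 0;1 -0.452 -0.371 0.25 0;1 -0.452 -0.371 0.4 0;1 -0.452 -0.371 0.55 0;1 -0.452 -0.371 0.65 0;1 -0.452 -0.371 0.65 0",
)

```text
time: 15.67
position: [0.4509, -0.1695, 0.1429]
tool_rot: [0.501, 0.865, 0.0, -0.004]
ft_force: [-0.2, 0.4, 0.1]
grip_width: 0.0872
grip_force: 0.0
```

```bash
python3 go.py 450.3 -171 59 120
```

```text
t 15.67 pos [ 450.9 -169.5  142.9] yaw 119.84 ft [-0.2  0.4  0.1] grip 87.2 0.0
shift [-0.008 -0.005  0.42 ] turn -0.0009
```

Call:
move_arm(
  motion="1 -0.005 -0.005 0.08 0;1 -0.005 -0.005 0.18 0;1 -0.005 -0.005 0.28 0;1 -0.005 -0.005 0.36 0;1 -0.005 -0.005 0.4 0;1 -0.005 -0.005 0.4 0;1 -0.005 -0.005 0.4 0",
)

```text
time: 16.25
position: [0.4524, -0.1724, 0.0672]
tool_rot: [0.501, 0.865, -0.0, 0.001]
ft_force: [0.1, -0.9, 0.6]
grip_width: 0.0873
grip_force: 0.0
```

```bash
python3 go.py 450.3 -171 59 120;python3 face.py 8 40
```

```text
t 16.25 pos [ 452.4 -172.4   67.2] yaw 119.86 ft [ 0.1 -0.9  0.6] grip 87.3 0.0
shift [ 0.011 -0.005  0.041] turn -0.0008
103 +s face offset mm 21.21686763036706 yaw slope deg -0.5174763939508389 tilt deg -3.9341562264586956 res 2.2730216252910944 minz 0.008967319304090005
```

Call:
move_arm(
  motion="1 0.005 -0.003 0.02 0;1 0.005 -0.003 0.036 0;1 0.005 -0.003 0.036 0;-1 0.005 -0.003 0.036 0;-1 0.005 -0.003 0.036 0;-1 0.005 -0.003 0.036 0;-1 0.005 -0.003 0.036 0;-1 0.005 -0.003 0.036 0;-1 0.005 -0.003 0.036 0;-1 0.005 -0.003 0.036 0;-1 0.005 -0.003 0.036 0",
  newtons=20,
)

```text
time: 17.22
position: [0.4501, -0.1716, 0.0596]
tool_rot: [0.501, 0.865, -0.0, -0.0]
ft_force: [-0.8, 0.2, 0.3]
grip_width: 0.0541
grip_force: 20.0
```

```bash
python3 go.py 450.3 -171 59 120;
```

```text
t 17.22 pos [ 450.1 -171.6   59.6] yaw 119.85 ft [-0.8  0.2  0.3] grip 54.1 20.0
shift [0.002 0.002 0.003] turn -0.0009
```

Call:
move_arm(
  motion="-1 0 0 -0.05 0;-1 0 0 -0.15 0;-1 0 0 -0.3 0;-1 0 0 -0.45 0;-1 0 0 -0.55 0.05;-1 0 0 -0.6 0.1;-1 0 0 -0.6 0.14;-1 0 0 -0.6 0.17;-1 0 0 -0.6 0.2;-1 0 0 -0.6 0.2;-1 0 0 -0.6 0.2",
)

```text
time: 18.13
position: [0.4497, -0.1712, 0.1796]
tool_rot: [0.743, 0.669, -0.0, -0.0]
ft_force: [0.8, -0.7, -3.5]
grip_width: 0.0542
grip_force: 20.0
```

```bash
python3 face.py 125 165;python3 go.py 644 56.4 180 83.9; python3 - <<'E'
from meas import *
p,d,m=cam("top");P=cloud(d,m)
e=np.array([.106,.994]);Q=P[...,:2]-[.6587,.1946];s=Q@e;x=Q@[.994,-.106];z=P[...,2]
for n,s0,zl,zh in(("tall",0,.21,.23),("tallbody",0,.18,.195),("mid",-.069,.155,.17),("midneck",-.069,.188,.2)):
    k=(abs(x)<.045)&(abs(s-s0)<.036)&(z>zl)&(z<zh)
    print(n,k.sum(),cv2.minAreaRect((np.c_[x[k],s[k]]*1000).astype(np.float32)) if k.sum() else 0)
E
```

```text
125 +s face offset mm 23.99699182447679 yaw slope deg -1.7713340493797576 tilt deg -0.1779815338449272 res 2.0268894964746087 minz 0.12547692370323782
t 18.18 pos [ 449.8 -171.2  179.5] yaw 84.01 ft [ 0.5 -0.3 -3.4] grip 53.7 20.0
shift [ 1.233  0.847 -0.002] turn 0.0006
tall 72 ((1.461690902709961, 0.022523880004882812), (28.25513458251953, 27.217226028442383), 15.138507843017578)
tallbody 195 ((0.16140365600585938, 0.47109413146972656), (54.69081115722656, 55.378074645996094), 89.78700256347656)
mid 190 ((0.79583740234375, -67.21351623535156), (56.51987075805664, 54.880638122558594), 2.0044703483581543)
midneck 64 ((0.5276374816894531, -66.43260192871094), (31.14801788330078, 24.911319732666016), 8.292043685913086)
```

The middle flask stands 67 mm from the tall one, on the row line. Now I'll carry the short one over.

Call:
move_arm(
  motion="-1 0.15 0.1 0 0;-1 0.3 0.2 0 0;-1 0.45 0.3 0 0;-1 0.6 0.42 0 0;-1 0.75 0.54 0 0;-1 0.85 0.65 0 0;-1 0.9 0.7 0 0;-1 0.9 0.7 0 0;-1 0.9 0.7 0 0",
)

```text
time: 18.98
position: [0.6083, -0.0069, 0.1788]
tool_rot: [0.743, 0.669, -0.001, -0.001]
ft_force: [-0.2, -0.2, -4.2]
grip_width: 0.0537
grip_force: 20.0
```

```bash
python3 go.py 644.2 57.5 130 83.9
```

```text
t 18.98 pos [608.3  -6.9 178.8] yaw 84.02 ft [-0.2 -0.2 -4.2] grip 53.7 20.0
shift [0.339 0.146 0.244] turn 0.0007
```

Call:
move_arm(
  motion="-1 0.12 0.06 0 0;-1 0.24 0.11 0 0;-1 0.33 0.145 0 0;-1 0.339 0.145 0 0;-1 0.339 0.145 0.07 0;-1 0.339 0.145 0.15 0;-1 0.339 0.145 0.22 0;-1 0.339 0.145 0.27 0;-1 0.339 0.145 0.3 0;-1 0.339 0.145 0.3 0;-1 0.339 0.145 0.3 0",
)

```text
time: 19.9
position: [0.6445, 0.0561, 0.1196]
tool_rot: [0.744, 0.668, -0.0, -0.0]
ft_force: [0.2, -0.3, -4.4]
grip_width: 0.0536
grip_force: 20.0
```

```bash
python3 go.py 644.2 57.5 109.6 83.9
```

```text
t 19.9 pos [644.5  56.1 119.6] yaw 83.82 ft [ 0.2 -0.3 -4.4] grip 53.6 20.0
shift [ 0.007 -0.002  0.05 ] turn -0.0005
```

Call:
move_arm(
  motion="-1 0.007 0 0.01 0;-1 0.007 0 0.02 0;-1 0.007 0 0.03 0;-1 0.007 0 0.038 0;-1 0.007 0 0.044 0;-1 0.007 0 0.048 0;-1 0.007 0 0.052 0;-1 0.007 0 0.052 0;-1 0.007 0 0.052 0",
)

```text
time: 20.65
position: [0.6449, 0.0581, 0.1097]
tool_rot: [0.744, 0.668, 0.0, 0.0]
ft_force: [-1.9, 0.3, 0.9]
grip_width: 0.054
grip_force: 20.0
```

Contact made. I'll release and withdraw.

Call:
move_arm(
  motion="0 0 0 0.003 0;0.5 0 0 0.003 0;1 0 0 0.003 0;1 0 0 0.003 0;1 0 0 0.003 0;1 0 0 0.003 0;1 0 0 -0.1 0;1 0 0 -0.3 0;1 0 0 -0.5 0;1 0 0 -0.7 0;1 0 0 -0.8 0;1 0 0 -0.8 0",
)

```text
time: 21.65
position: [0.6486, 0.058, 0.276]
tool_rot: [0.744, 0.668, 0.005, 0.005]
ft_force: [0.8, 0.4, 0.6]
grip_width: 0.0868
grip_force: 0.0
```

Call:
move_arm(
  motion="1 -0.2 -0.2 0 0;1 -0.4 -0.4 0 0;1 -0.6 -0.6 0 0;1 -0.8 -0.8 0 0;1 -1 -0.9 0 0;1 -1 -0.9 0 0;1 -1 -0.9 0 0;1 -1 -0.9 0 0",
)

```text
time: 22.32
position: [0.4412, -0.1232, 0.2682]
tool_rot: [0.746, 0.666, -0.001, -0.001]
ft_force: [0.8, 0.5, 0.7]
grip_width: 0.0872
grip_force: 0.0
```

```bash
python3 go.py 644 56 110 83.9; python3 - <<'E'
from meas import *
p,d,m=cam("top");P=cloud(d,m)
e=np.array([.106,.994]);Q=P[...,:2]-[.6587,.1946];s=Q@e;x=Q@[.994,-.106];z=P[...,2]
for n,s0,zl,zh in(("tall",0,.18,.195),("mid",-.068,.155,.17),("midneck",-.068,.188,.2),("short",-.137,.13,.145),("shortneck",-.137,.163,.175),("bowl",-.277,.08,.11)):
    k=(abs(x)<.045)&(abs(s-s0)<.036)&(z>zl)&(z<zh)
    print(n,k.sum(),np.round(np.median(z[k]),3),cv2.minAreaRect((np.c_[x[k],s[k]]*1000).astype(np.float32)) if k.sum() else 0)
p,d,m=cam("side");cv2.imwrite("pics/s5.png",cv2.resize(p[120:290,180:420],None,fx=3,fy=3)[:,:,::-1])
E
```

```text
t 22.32 pos [ 441.2 -123.2  268.2] yaw 83.59 ft [0.8 0.5 0.7] grip 87.2 0.0
shift [1.004 0.911 0.788] turn -0.0017
tall 201 0.188 ((0.4710216522216797, 0.7139549255371094), (56.82251739501953, 54.444725036621094), 0.35239845514297485)
mid 196 0.163 ((0.30628395080566406, -67.19207763671875), (56.15373992919922, 54.432212829589844), 0.20048363506793976)
midneck 65 0.196 ((0.9698305130004883, -66.6193618774414), (29.959897994995117, 24.77106475830078), 8.538498878479004)
short 189 0.139 ((-0.28664588928222656, -137.95306396484375), (56.62751388549805, 54.06327819824219), 0.6773113012313843)
shortneck 63 0.171 ((1.142888069152832, -137.3904266357422), (25.725502014160156, 28.629905700683594), 30.822526931762695)
bowl 142 0.095 ((4.102716445922852, -269.6623840332031), (64.18720245361328, 82.76101684570312), 65.76161193847656)
```

View pics/s5.png

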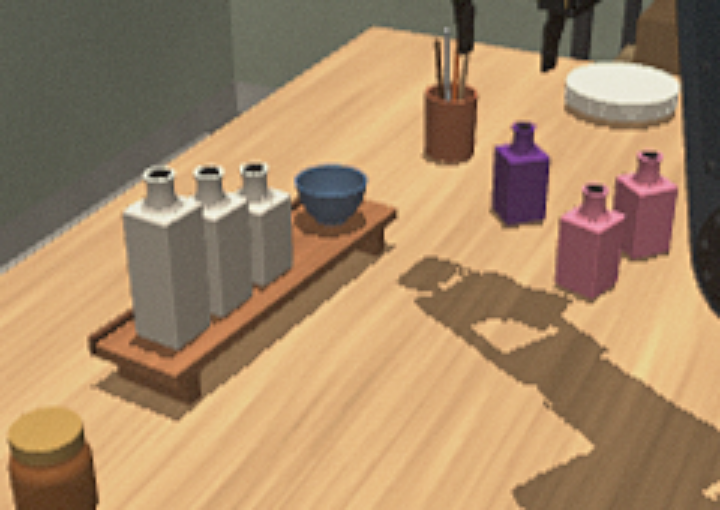

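The picture shows all three flasks upright in one row at crop (165,260), (222,250) and (268,225). Centres are 68 and 71 mm apart, and the bowl hasn't moved. I'm handing in.

```bash
python3 -c "
from rig import robot
print(robot.hand_in())"
```

```text
the job is handed in; nothing more can be done
None
```

I stood the middle flask up, set it and the short flask on the shelf in a row with the tall one (tall, middle, short, about 14–17 mm gaps), and handed the job in; no verdict came back.

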